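Feel out the strip press gap with a taper gauge

TASK

Find the gap under the sprung green bar of the little strip press: pick up the tapered steel gauge by its red grip, lay it flat on the press bed and slide it thin end first, square, under the middle of the bar until it drags firmly, so that sliding it on takes about 6 N. Then let go and leave it pinched there for reading. Do not press it down on the bed while you feel for the drag, do not force it or lean on the press, and leave the two pots and the clay skull alone.

Things in the scene. Friction and masses are not known exactly. Their poses are not given: they have to be found in the camera images.
- gauge: taper gauge, 0.12 kg, 152 mm long: steel wedge blade 24 mm wide with a red grip at its thick end. Origin: middle of the underside, below the grip's centre; z up, +x to the thin tip. The blade runs from x = 20 mm (17 mm thick) to x = 130 mm (4 mm thick), flat underneath, its top sloping evenly. Starts flat on the table.
- gauge_grip (a point): centre of the grip, 32 mm above the gauge's origin, axes as the gauge's. The grip is a red fin 40 mm long (x), 16 mm wide (y), from 15 to 46 mm above the gauge's underside; its foot below is 44 x 18 mm, 17 mm high. A tall fixed desk lamp stands on the table beyond the tip, its stem near x = 0.56, y = 0.25: go round it on the robot's side
- gauge_tip (a point): middle of the underside of the gauge's thin end, 130 mm along +x from the gauge's origin; axes as the gauge's
- press: strip press, fixed: aluminium bed 190 x 96 x 12 mm (x -120 to +70 mm), two posts at x = 0, y = +-37 mm (feet 16 mm across), between them a green sprung bar along y, 58 mm wide, under a green crosshead; up to 68 mm tall. Origin: on the table below the bar's middle; z up, +x is the way the gauge goes in, from the long side of the bed
- press_mouth (a point): on the bed's top, 12 mm above the press's origin, right below the middle of the bar's round brass nose (7 mm thick); axes as the press's. The nose stands 6 to 14 mm above the bed, set anew each time and not measured. Smooth metal, friction about 0.3. Once the slope meets the nose the bar lifts on its springs: each further mm adds about 1 N of drag (1.3 N of squeeze), up to a stop at 6 mm of lift
- test_pinch_pot: small pale pinch pot, 60 x 64 x 38 mm, loose, a bystander; origin centre of its underside
- slip_pot: squat pale pot, 67 mm across, 34 mm tall, loose, a bystander; origin centre of its underside
- clay_skull: small pale clay skull, 83 x 56 x 59 mm, loose, a bystander; origin centre of its underside

How it is judged:
By the outcome, as a careful person would: the job done as asked, in the order asked, and still so for the second after the job is handed in, with the robot touching nothing.
It also fails if it takes over 64 s, if anything falls off the work surface, if the arm or the gripper's body presses on something with over 40 N, if the wrist force passes 120 N, or if a joint passes its speed limit or range.

ROBOT

A 6-joint arm with a two-finger parallel gripper is mounted at the origin on a cart in front of the work surface, level with it; the furniture and walls round the work are solid. World frame = base frame: x ahead of the robot, y to its left, z up, the work surface at z = 0. Lengths are in m, angles in rad, forces in N, time in s.
With the tool pointing down it reaches from about 0.375 to 0.975 m from the base axis. Payload 3.8 kg.
Tool frame: the origin (TCP) lies midway between the tips of the shut fingers; the grasp point (between the pads) lies 19 mm behind it; z points along the fingers, y is the line along which they close (so a half turn about z gives the same grasp; the last joint's range is limited). The gripper opens to 85 mm and grips with 20 to 120 N. Pads are 22 mm wide; open, the fingers measure 114 mm over their backs; the gripper's body (76 mm by 85 mm) begins 54 mm behind the grasp point. The pads swing forward as they close: fully open they stand 13 mm farther back than shut.
Start: joints at [1.278, 0.264, 1.604, -0, 1.274, -0.037], TCP at [0.171, 0.653, 0.231] pointing down, gripper open.
Joint ranges: [-2.63, 2.63], [-0.94, 2.18], [0.31, 2.57], [-1.31, 4.45], [0, 2.66], [-2.55, 2.55]. Speed limits (rad/s): [2.57, 2.57, 3.14, 3.14, 3.14, 3.14].

INTERFACE

Orientations are given as a rotation vector (axis times angle).
In Python, from workcell import read_state, vision, ticket gives the robot as it stands. The module is installed in compiled form; this text tells all that it offers.
- The arm moves only by the tool jog_arm, never from a script. Its arguments are lists of equal length, an entry for each row: "turn": the turn, a rotation vector about the tool's x, y, z in rad, a list of three; "delta_pos": the shift along the tool's x, y, z in m, a list of three; "gripper": the finger opening in m, from 0 to 0.0854. In form: {"turn": [[rx, ry, rz], ...], "delta_pos": [[dx, dy, dz], ...], "gripper": [gripper, ...]}. A call has 1 to 20 rows; each row shifts and turns the commanded pose from where the row before left it, along the tool's axes as they then stand; what a row does not reach is not made up. A row lasts 1/12 s, in which the tool goes at most 41.7 mm and 7.16 degrees, less where a joint would pass 70% of its speed; a pose out of reach is approached as far as the arm can. A call with a gripper value outside its range is refused whole. The fingers move at their own pace and stop on an object; "grip_force" is the grip in N (left out, the last holds). Time passes only in rows, so rows that do not move let the fingers close. It gives the time, the measured TCP pose, the force, the opening and the grip force at its end, in the units of the state.
- read_state(): the state, without advancing time (a new reading comes with each control period).
- vision.read_camera(name): name is "scene" or "side" or "wrist"; returns the picture (420x560x3 uint8, red, green, blue); there is no depth.
- vision.calibration(name): a dict with "vfov" (degrees; the focal length in pixels is half the picture's height over the tangent of half this angle, whatever the lens; pixels are square), "cx", "cy" (the principal point, pixels), "R" (3x3) and "t" (3): a world point X has camera coordinates R X + t; the wrist camera has in their place "mount" (4x4, takes a point from camera to tool coordinates, whose origin is the TCP and whose axes are the flange's). Camera axes: x right, y down, z forward; pixel columns grow to the right and rows downward; lengths in m; the calibration is good to about 2 mm. A picture is of the moment at which its call begins: read the wrist's pose just before it. calibration takes no time and is no camera call.
- ticket.finish_job(): hands the job in; it is judged then, once.
The state is a dict: "time": time; "q": joint angles; "joint_vel": joint speeds; "joint_torque": joint torques, N m; "tool_pos": TCP position; "tcp_rot": TCP orientation; "wrist_force": force on the tool from outside, world axes, zero at the start; "torque": the same for the moment, N m; "width": opening from 0.0 (shut) to 1.0 (fully open); "grip_force": force on a finger pad.
Only numpy, scipy, OpenCV 4.12 (cv2) and the standard library are available. Lean on these libraries where they do the work, as an engineer would, in place of code of your own. Each camera call takes 0.05 s, during which the arm holds its last target. There are 200 camera calls.

## Working session

There is one attempt and no reset: what is moved stays moved. The work goes in short steps, Python scripts to look and compute and a tool call to move; the robot and the scene stay as the last step left them, time stands still between calls to the robot, and variables do not carry over. Pictures are saved under pics/ and viewed, at most 10 in all, crops included, and the job is handed in when it is done.

Besides the shell and the picture viewer there is one more tool, called after "Emit:" as name(argument=value, ...) on one line, values as JSON. jog_arm: Moves the arm, as the interface text tells. Its arguments: {"type":"object","properties":{"turn":{"type":"array","items":{"type":"array","items":{"type":"number"}}},"delta_pos":{"type":"array","items":{"type":"array","items":{"type":"number"}}},"gripper":{"type":"array","items":{"type":"number"}},"grip_force":{"type":"number"}},"required":["turn","delta_pos","gripper"]}

```bash
mkdir -p pics; python3 - <<'E'
from workcell import read_state, vision, ticket
import cv2,numpy as np
s=read_state(); print({k:np.round(v,4).tolist() for k,v in s.items()})
for n in("scene","side","wrist"):
    im=vision.read_camera(n); cv2.imwrite(f"pics/{n}0.png",im[:,:,::-1])
    print(n,vision.calibration(n))
E
```

```text
{'time': 0.0, 'q': [1.2781, 0.2648, 1.6054, -0.0, 1.2737, -0.0369], 'joint_vel': [-0.0002, -0.0011, -0.0005, 0.0014, 0.0001, -0.0017], 'joint_torque': [0.0002, -51.5106, -36.7319, 0.0, 0.013, -0.0], 'tool_pos': [0.1706, 0.6523, 0.2299], 'tcp_rot': [-0.4006, -3.1156, 0.0035], 'wrist_force': [0.3222, -0.1477, 0.4445], 'torque': [0.0094, 0.0419, -0.0372], 'grip_force': 0.0, 'width': 1.0}
scene {'vfov': 54.73453171959366, 'cx': 271.2051797431715, 'cy': 206.8877507104748, 'R': array([[-0.53743608, -0.84329097,  0.00477405],
       [-0.71215889,  0.45081804, -0.53813829],
       [ 0.45165493, -0.29261482, -0.84284304]]), 't': array([0.21412282, 0.4905565 , 0.75188663])}
side {'vfov': 52.60412412251709, 'cx': 277.86916052397396, 'cy': 210.1418600758306, 'R': array([[-0.95068801, -0.30911748,  0.02527233],
       [-0.1725814 ,  0.45954426, -0.87122599],
       [ 0.25769743, -0.83262564, -0.49023115]]), 't': array([0.52368155, 0.18480131, 0.91210986])}
wrist {'vfov': 60.67757520574709, 'cx': 279.532285674503, 'cy': 217.16016322571414, 'mount': array([[ 1.88673964e-04, -9.58457705e-01, -2.85234628e-01,
         7.26158458e-02],
       [ 9.99999852e-01,  3.53532790e-05,  5.42673638e-04,
         9.74478430e-05],
       [-5.10045750e-04, -2.85234688e-01,  9.58457570e-01,
        -1.42067890e-01],
       [ 0.00000000e+00,  0.00000000e+00,  0.00000000e+00,
         1.00000000e+00]])}
```

View pics/scene0.png

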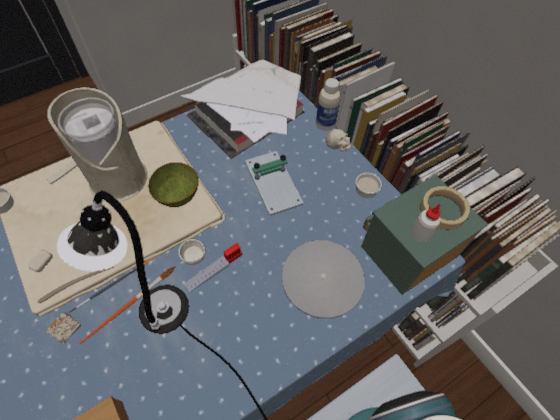

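View pics/side0.png

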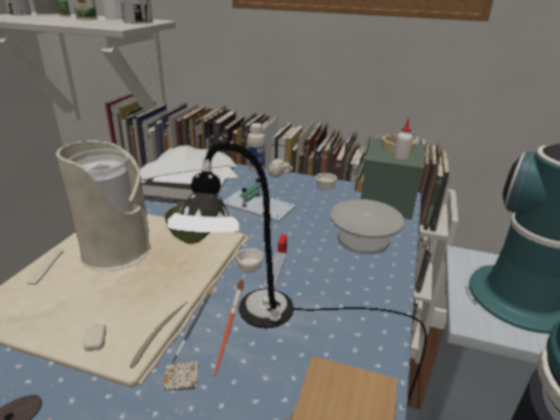

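The scene picture shows the gauge with its grip near (233,254) and its tip near (187,288). The press bar is near (269,166) and the bed corners run from about (247,157) to (300,207). The pots are near (192,252) and (368,184), the skull near (338,139) and the lamp foot near (163,308).

```bash
cat > h.py <<'E'
from workcell import read_state, vision, ticket
import cv2,numpy as np
from scipy.spatial.transform import Rotation as Ro
def cam(n,s=None):
    c=vision.calibration(n); f=210/np.tan(np.radians(c["vfov"]/2))
    if n=="wrist":
        s=s or read_state(); M=np.eye(4); M[:3,:3]=Ro.from_rotvec(s["tcp_rot"]).as_matrix(); M[:3,3]=s["tool_pos"]
        T=M@c["mount"]; return f,c["cx"],c["cy"],T[:3,:3],T[:3,3]
    R=np.array(c["R"]); return f,c["cx"],c["cy"],R.T,-R.T@c["t"]
def ray(C,u,v,z):
    f,cx,cy,A,p=C; d=A@np.array([(u-cx)/f,(v-cy)/f,1]); return p+d*(z-p[2])/d[2]
def proj(C,X):
    f,cx,cy,A,p=C; q=A.T@(np.array(X)-p); return np.round([cx+f*q[0]/q[2],cy+f*q[1]/q[2]],1)
E
python3 - <<'E'
from h import *
C=cam("scene")
print("cam",C[4], "lampbase px",proj(C,[.56,.25,0]))
for n,u,v,z in [("grip top",233,254,.04),("tip",187,288,0.003),("bar",269,166,.05),("bed a",247,157,.012),("bed b",279,152,.012),("bed c",300,207,.012),("bed d",268,212,.012),("potA",192,252,.02),("potB",368,184,.02),("skull",338,139,.03)]:
    print(n,np.round(ray(C,u,v,z),3))
im=cv2.imread("pics/scene0.png")
cv2.imwrite("pics/s1.png",np.hstack([cv2.resize(im[120:230,225:325],(400,440),interpolation=3),cv2.resize(im[225:335,160:260],(400,440),interpolation=3)]))
E
```

```text
cam [0.1248382  0.17942929 0.89668741] lampbase px [141.6 295.9]
grip top [0.522 0.027 0.04 ]
tip [0.52  0.154 0.003]
bar [ 0.69  -0.179  0.05 ]
bed a [ 0.775 -0.16   0.012]
bed b [ 0.743 -0.245  0.012]
bed c [ 0.559 -0.19   0.012]
bed d [ 0.59  -0.112  0.012]
potA [0.588 0.104 0.02 ]
potB [ 0.518 -0.382  0.02 ]
skull [ 0.681 -0.405  0.03 ]
```

View pics/s1.png

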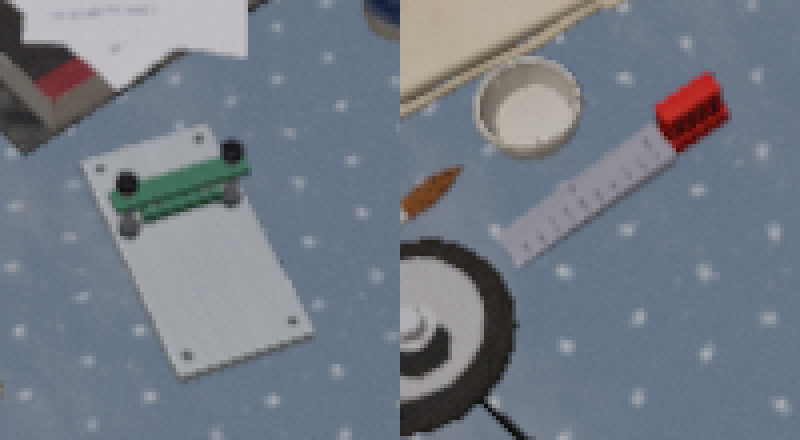

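The crop gives better bed corners at about (245,160), (278,151), (303,203) and (270,215). It also puts the tip at about (187,287). I'll turn the tool so its axes line up with the world, then go round the lamp on the robot's side.

Emit:
jog_arm(turn=[[0, 0, 0.1195], [0, 0, 0.1195], [0, 0, 0.1195], [0, 0, 0.1195], [0, 0, 0.1195], [0, 0, 0.1195], [0, 0, 0.1195], [0, 0, 0.1195], [0, 0, 0.1195], [0, 0, 0.1195], [0, 0, 0.1195], [0, 0, 0], [0, 0, 0], [0, 0, 0], [0, 0, 0], [0, 0, 0], [0, 0, 0], [0, 0, 0], [0, 0, 0]], delta_pos=[[0, 0, 0], [0, 0, 0], [0, 0, 0], [0, 0, 0], [0, 0, 0], [0, 0, 0], [0, 0, 0], [0, 0, 0], [0, 0, 0], [0, 0, 0], [0, 0, 0], [-0.035, 0.014, 0], [-0.035, 0.014, 0], [-0.035, 0.014, 0], [-0.035, 0.014, 0], [-0.035, 0.014, 0], [-0.035, 0.014, 0], [-0.035, 0.014, 0], [-0.035, 0.014, 0]], gripper=[0.085, 0.085, 0.085, 0.085, 0.085, 0.085, 0.085, 0.085, 0.085, 0.085, 0.085, 0.085, 0.085, 0.085, 0.085, 0.085, 0.085, 0.085, 0.085])

```text
time: 1.73
tool_pos: [0.283, 0.3712, 0.231]
tcp_rot: [2.22, 2.222, -0.0]
wrist_force: [0.3, 1.1, 0.5]
width: 0.995
grip_force: 0.0
```

Emit:
jog_arm(turn=[[0, 0, 0], [0, 0, 0], [0, 0, 0], [0, 0, 0], [0, 0, 0], [0, 0, 0], [0, 0, 0], [0, 0, 0], [0, 0, 0], [0, 0, 0], [0, 0, 0], [0, 0, 0], [0, 0, 0]], delta_pos=[[-0.03, 0.019, 0], [-0.03, 0.019, 0], [-0.03, 0.019, 0], [-0.03, 0.019, 0], [-0.03, 0.019, 0], [-0.03, 0.019, 0], [-0.032, 0.025, 0], [-0.032, 0.025, 0], [-0.032, 0.025, 0], [-0.032, 0.025, 0], [-0.032, 0.025, 0], [0, 0, 0], [0, 0, 0]], gripper=[0.085, 0.085, 0.085, 0.085, 0.085, 0.085, 0.085, 0.085, 0.085, 0.085, 0.085, 0.085, 0.085])

```text
time: 2.82
tool_pos: [0.5227, 0.0314, 0.2307]
tcp_rot: [-2.225, -2.217, 0.001]
wrist_force: [-1.4, -0.4, 0.2]
width: 0.995
grip_force: 0.0
```

```bash
python3 - <<'E'
from h import *
C=cam("wrist"); im=vision.read_camera("wrist")[:,:,::-1].copy(); cv2.imwrite("pics/w1.png",im)
print(read_state()["tool_pos"],read_state()["tcp_rot"])
hsv=cv2.cvtColor(im,cv2.COLOR_BGR2HSV); m=cv2.inRange(hsv,(0,130,80),(8,255,255))|cv2.inRange(hsv,(172,130,80),(180,255,255))
n,l,st,c=cv2.connectedComponentsWithStats(m)
for i in range(1,n):
    if st[i,4]>150:
        print(st[i],c[i],[np.round(ray(C,*c[i],z),4) for z in (.02,.046)])
S=cam("scene")
for p in [(245,160),(278,151),(303,203),(270.5,215)]: print(np.round(ray(S,*p,.012),4))
for p in [(257.5,177),(282.5,169)]: print("feet",np.round(ray(S,*p,.014),4))
print(np.round(ray(S,187.5,287,.003),4),ray(S,163,308,.01))
E
```

```text
[0.52179153 0.03267042 0.2306592 ] [-2.22219382e+00 -2.21849571e+00  1.33776455e-03]
[280 172  20  46 732] [289.94398907 194.69398907] [array([0.5329, 0.0229, 0.02  ]), array([0.5322, 0.0289, 0.046 ])]
[ 0.769  -0.1494  0.012 ]
[ 0.7472 -0.2451  0.012 ]
[ 0.5648 -0.2041  0.012 ]
[ 0.5791 -0.113   0.012 ]
feet [ 0.6987 -0.1473  0.014 ]
feet [ 0.6853 -0.2196  0.014 ]
[0.5217 0.1516 0.003 ] [0.50327045 0.2199095  0.01      ]
```

View pics/w1.png

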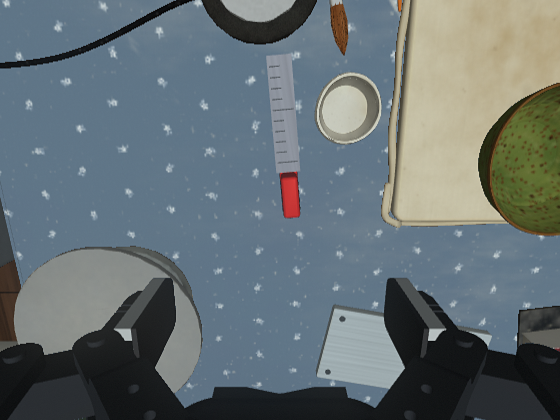

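The wrist view shows the red grip centred near (291,195), the blade running up to its tip near (280,55), and a pot at (348,107) that stays clear of the fingers. The near corner of the press bed is at (335,306).

```bash
python3 - <<'E'
from h import *
C=cam("wrist")
for u,v,z in [(267,56,.004),(293,54,.004),(278,173,.017),(300,172,.017),(335,306,.012),(317,376,.012),(348,107,.034),(282,173,.046),(297,172,.046),(285,217,.046),(300,216,.046)]: print(u,v,np.round(ray(C,u,v,z),4))
E
```

```text
267 56 [0.5097 0.1549 0.004 ]
293 54 [0.5343 0.1566 0.004 ]
278 173 [0.5199 0.0457 0.017 ]
300 172 [0.5419 0.0467 0.017 ]
335 306 [ 0.584  -0.1067  0.012 ]
317 376 [ 0.5663 -0.2018  0.012 ]
348 107 [0.5833 0.1084 0.034 ]
282 173 [0.5238 0.0506 0.046 ]
297 172 [0.5375 0.0515 0.046 ]
285 217 [0.5266 0.0085 0.046 ]
300 216 [0.5409 0.0095 0.046 ]
```

Emit:
jog_arm(turn=[[0, 0, 0], [0, 0, -0.082], [0, 0, 0], [0, 0, 0], [0, 0, 0], [0, 0, 0], [0, 0, 0], [0, 0, 0], [0, 0, 0], [0, 0, 0], [0, 0, 0]], delta_pos=[[-0.0045, 0.0107, 0], [0, 0, 0], [0, 0, 0.03], [0, 0, 0.035], [0, 0, 0.035], [0, 0, 0.035], [0, 0, 0.035], [0, 0, 0.02], [0, 0, 0.012], [0, 0, 0.0107], [0, 0, 0]], gripper=[0.085, 0.085, 0.085, 0.085, 0.085, 0.085, 0.085, 0.085, 0.085, 0.085, 0.085], grip_force=45)

```text
time: 3.78
tool_pos: [0.5317, 0.0295, 0.0171]
tcp_rot: [-2.125, -2.311, 0.003]
wrist_force: [-1.2, 0.8, 0.5]
width: 0.996
grip_force: 0.0
```

```bash
python3 - <<'E'
from h import *
s=read_state();C=cam("wrist",s); im=vision.read_camera("wrist")[:,:,::-1].copy(); cv2.imwrite("pics/w2.png",im)
print(s["tool_pos"],s["tcp_rot"],s["wrist_force"])
E
```

```text
[0.53167748 0.02946992 0.0170728 ] [-2.12503446 -2.31130134  0.0027019 ] [-1.16706644  0.77083386  0.47912944]
```

View pics/w2.png

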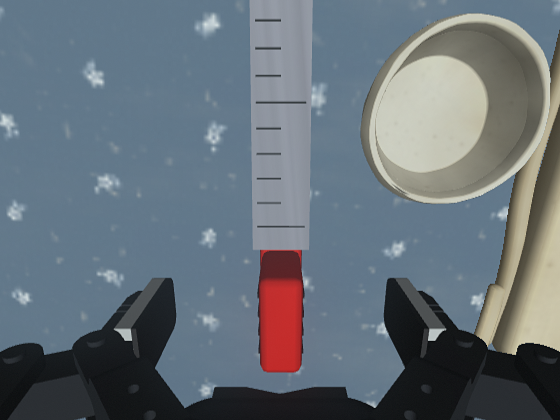

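The gauge lies straight between the open fingers, with the grip near (280,325), and the pot is clear. Closing now.

Emit:
jog_arm(turn=[[0, 0, 0], [0, 0, 0], [0, 0, 0], [0, 0, 0], [0, 0, 0], [0, 0, 0], [0, 0, 0], [0, 0, 0], [0, 0, 0], [0, 0, 0], [0, 0, 0], [0, 0, 0]], delta_pos=[[0, 0, -0.0015], [0, 0, 0], [0, 0, 0], [0, 0, 0], [0, 0, 0], [0, 0, 0], [0, 0, 0], [0, 0, 0], [0, 0, 0], [0, 0, 0], [0, 0, 0], [0, 0, 0]], gripper=[0.06, 0.045, 0.035, 0.025, 0.018, 0.012, 0.008, 0.008, 0.008, 0.008, 0.008, 0.008], grip_force=45)

```text
time: 4.83
tool_pos: [0.5334, 0.0286, 0.0208]
tcp_rot: [2.127, 2.311, 0.001]
wrist_force: [-0.9, -0.1, 5.8]
width: 0.179
grip_force: 44.8
```

Emit:
jog_arm(turn=[[0, 0, 0], [0, 0, 0], [0, 0, 0], [0, 0, 0], [0, 0, 0], [0, 0, 0], [0, 0, 0]], delta_pos=[[0, 0, -0.005], [0, 0, -0.02], [0, 0, -0.035], [0, 0, -0.035], [0, 0, -0.035], [0, 0, 0], [0, 0, 0]], gripper=[0.008, 0.008, 0.008, 0.008, 0.008, 0.008, 0.008])

```text
time: 5.42
tool_pos: [0.5347, 0.0287, 0.1527]
tcp_rot: [2.125, 2.308, 0.006]
wrist_force: [0.1, -1.1, -1.9]
width: 0.183
grip_force: 44.2
```

```bash
python3 - <<'E'
from h import *
s=read_state();print({k:np.round(s[k],4).tolist() for k in("tool_pos","tcp_rot","wrist_force","torque","width","grip_force")}); im=vision.read_camera("wrist")[:,:,::-1].copy(); cv2.imwrite("pics/w3.png",im)
E
```

```text
{'tool_pos': [0.5347, 0.0287, 0.1527], 'tcp_rot': [2.1253, 2.3082, 0.0058], 'wrist_force': [0.0733, -1.0589, -1.9417], 'torque': [-0.0209, 0.0096, 0.0513], 'width': 0.183, 'grip_force': 44.2379}
```

View pics/w3.png

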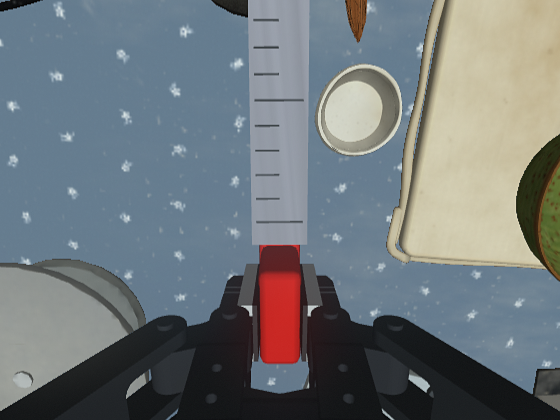

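The grip is seated well between the pads, centred near (280,305) with the blade straight ahead. Next I carry it high over to the press.

Emit:
jog_arm(turn=[[0, 0, 0], [0, 0, 0], [0, 0, 0], [0, 0, 0], [0, 0, 0], [0, 0, 0.123], [0, 0, 0.123], [0, 0, 0.123], [0, 0, 0.123], [0, 0, 0.123], [0, 0, 0.123], [0, 0, 0.123], [0, 0, 0.123], [0, 0, 0.123], [0, 0, 0.123], [0, 0, 0.123], [0, 0, 0.123], [0, 0, 0.123], [0, 0, 0.123], [0, 0, 0.123]], delta_pos=[[-0.037, 0.003, -0.0135], [-0.037, 0.003, -0.0135], [-0.037, 0.003, -0.0135], [-0.037, 0.003, -0.0135], [-0.037, 0.003, -0.0135], [0, 0, 0], [0, 0, 0], [0, 0, 0], [0, 0, 0], [0, 0, 0], [0, 0, 0], [0, 0, 0], [0, 0, 0], [0, 0, 0], [0, 0, 0], [0, 0, 0], [0, 0, 0], [0, 0, 0], [0, 0, 0], [0, 0, 0]], gripper=[0.008, 0.008, 0.008, 0.008, 0.008, 0.008, 0.008, 0.008, 0.008, 0.008, 0.008, 0.008, 0.008, 0.008, 0.008, 0.008, 0.008, 0.008, 0.008, 0.008])

```text
time: 7.13
tool_pos: [0.561, -0.1538, 0.2139]
tcp_rot: [-3.125, 0.31, 0.01]
wrist_force: [0.6, 0.4, -1.8]
width: 0.182
grip_force: 44.1
```

Emit:
jog_arm(turn=[[0, 0, 0], [0, 0, 0], [0, 0, 0]], delta_pos=[[0, 0, 0], [0, 0, 0], [0, 0, 0]], gripper=[0.008, 0.008, 0.008])

```text
time: 7.38
tool_pos: [0.562, -0.1541, 0.2157]
tcp_rot: [-3.127, 0.296, 0.005]
wrist_force: [-0.0, 0.1, -1.6]
width: 0.181
grip_force: 44.1
```

```bash
python3 - <<'E'
from h import *
s=read_state();print({k:np.round(s[k],4).tolist() for k in("tool_pos","tcp_rot","wrist_force","torque","width","grip_force")}); im=vision.read_camera("wrist")[:,:,::-1].copy(); cv2.imwrite("pics/w4.png",im)
E
```

```text
{'tool_pos': [0.562, -0.1541, 0.2157], 'tcp_rot': [-3.1269, 0.2958, 0.0049], 'wrist_force': [-0.0209, 0.1136, -1.5927], 'torque': [-0.0099, -0.0118, 0.0053], 'width': 0.1808, 'grip_force': 44.1347}
```

View pics/w4.png

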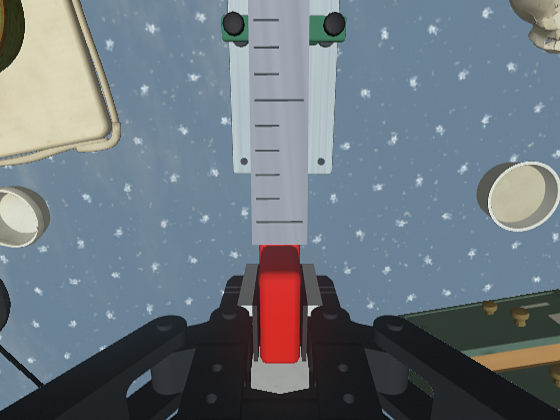

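The view shows the bed's near edge from (234,174) to (330,173) and the knobs at (233,23) and (334,23). It is nearly square to the blade and centred on it.

```bash
python3 - <<'E'
from h import *
s=read_state();C=cam("wrist",s); A=Ro.from_rotvec(s["tcp_rot"]).as_matrix(); p=s["tool_pos"]
def t(X): return np.round(A.T@(X-p),4)
print("x yaw",np.degrees(np.arctan2(A[1,0],A[0,0])), "tilt",A[:,2])
for u,v,z in [(234,174,.012),(330,173,.012),(233,23,.066),(334,23,.066),(232,60,.012),(335,60,.012)]:
    X=ray(C,u,v,z); print(u,v,np.round(X,4),"tool",t(X))
# blade edges as seen, tool frame, at tool z ~ +.0
f,cx,cy,_,_=C; M=np.array(vision.calibration("wrist")["mount"])
im=cv2.imread("pics/w4.png")
for v in (60,120,180,235):
    row=im[v].astype(int); g=np.abs(np.diff(row.sum(1))); print(v,[(i,int(g[i])) for i in np.argsort(-g)[:8]])
E
```

```text
x yaw -10.843719273162867 tilt [-2.22517552e-03  7.20674882e-04 -9.99997265e-01]
234 174 [ 0.5832 -0.1128  0.012 ] tool [ 0.0132 -0.0445  0.2042]
330 173 [ 0.5666 -0.2046  0.012 ] tool [0.0142 0.0488 0.2042]
233 23 [ 0.6998 -0.1456  0.066 ] tool [ 0.1338 -0.0343  0.1499]
334 23 [ 0.6859 -0.2181  0.066 ] tool [0.1338 0.0396 0.1499]
232 60 [ 0.6832 -0.1339  0.012 ] tool [ 0.1154 -0.0426  0.204 ]
335 60 [ 0.666 -0.224  0.012] tool [0.1154 0.0491 0.2039]
60 [(np.int64(12), 296), (np.int64(229), 274), (np.int64(13), 252), (np.int64(100), 230), (np.int64(91), 187), (np.int64(92), 157), (np.int64(228), 115), (np.int64(248), 102)]
120 [(np.int64(231), 275), (np.int64(333), 251), (np.int64(118), 179), (np.int64(110), 176), (np.int64(221), 158), (np.int64(230), 150), (np.int64(111), 136), (np.int64(481), 131)]
180 [(np.int64(495), 370), (np.int64(555), 226), (np.int64(543), 140), (np.int64(416), 112), (np.int64(415), 112), (np.int64(250), 103), (np.int64(494), 101), (np.int64(479), 99)]
235 [(np.int64(35), 188), (np.int64(33), 140), (np.int64(36), 134), (np.int64(553), 121), (np.int64(251), 113), (np.int64(34), 103), (np.int64(356), 96), (np.int64(359), 90)]
```

The mouth lies at tool (0.134, +0.0025) and is square within about 0.5°. I'll back off 40 mm, shift 2.5 mm sideways and descend to just above the bed.

Emit:
jog_arm(turn=[[0, 0, 0], [0, 0, 0], [0, 0, 0], [0, 0, 0], [0, 0, 0], [0, 0, 0], [0, 0, 0], [0, 0, 0], [0, 0, 0], [0, 0, 0], [0, 0, 0]], delta_pos=[[-0.02, 0.0012, 0], [-0.02, 0.0013, 0], [0, 0, 0.035], [0, 0, 0.035], [0, 0, 0.035], [0, 0, 0.035], [0, 0, 0.02], [0, 0, 0.01], [0, 0, 0.006], [0, 0, 0], [0, 0, 0]], gripper=[0.008, 0.008, 0.008, 0.008, 0.008, 0.008, 0.008, 0.008, 0.008, 0.008, 0.008])

```text
time: 8.35
tool_pos: [0.5244, -0.1496, 0.0428]
tcp_rot: [3.127, -0.3, 0.003]
wrist_force: [0.3, 0.4, -1.5]
width: 0.18
grip_force: 44.1
```

```bash
python3 - <<'E'
from h import *
s=read_state();print({k:np.round(s[k],4).tolist() for k in("tool_pos","tcp_rot","wrist_force","torque","width","grip_force")})
C=cam("wrist",s); im=vision.read_camera("wrist")[:,:,::-1].copy(); cv2.imwrite("pics/w5.png",im)
im=vision.read_camera("side")[:,:,::-1].copy(); cv2.imwrite("pics/side5.png",cv2.resize(im[150:260,180:320],(560,440),interpolation=3))
E
```

```text
{'tool_pos': [0.5244, -0.1496, 0.0428], 'tcp_rot': [3.1268, -0.2999, 0.0031], 'wrist_force': [0.2834, 0.4082, -1.5045], 'torque': [0.0032, 0.0059, 0.0227], 'width': 0.1796, 'grip_force': 44.1161}
```

View pics/w5.png

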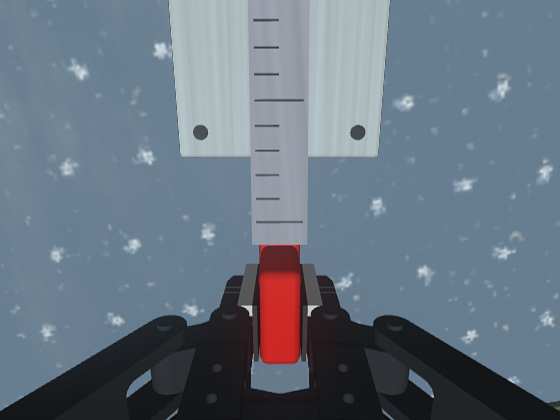

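The blade is centred over the bed, whose near edge runs from (180,156) to (378,156), and it is square. Now I feel for the bed.

Emit:
jog_arm(turn=[[0, 0, 0], [0, 0, 0], [0, 0, 0], [0, 0, 0], [0, 0, 0]], delta_pos=[[0, 0, 0.003], [0, 0, 0.003], [0, 0, 0.002], [0, 0, 0], [0, 0, 0]], gripper=[0.008, 0.008, 0.008, 0.008, 0.008])

```text
time: 8.87
tool_pos: [0.523, -0.1492, 0.0334]
tcp_rot: [-3.127, 0.301, 0.001]
wrist_force: [-0.0, 0.1, -1.6]
width: 0.18
grip_force: 44.1
```

Emit:
jog_arm(turn=[[0, 0, 0], [0, 0, 0], [0, 0, 0]], delta_pos=[[0, 0, 0.001], [0, 0, 0], [0, 0, 0]], gripper=[0.008, 0.008, 0.008])

```text
time: 9.12
tool_pos: [0.5235, -0.1493, 0.0328]
tcp_rot: [3.127, -0.301, 0.001]
wrist_force: [-0.4, -0.3, -0.4]
width: 0.18
grip_force: 44.3
```

Emit:
jog_arm(turn=[[0, 0, 0], [0, 0, 0], [0, 0, 0]], delta_pos=[[0, 0, 0.0007], [0, 0, 0], [0, 0, 0]], gripper=[0.008, 0.008, 0.008])

```text
time: 9.37
tool_pos: [0.5237, -0.1494, 0.0325]
tcp_rot: [3.127, -0.301, 0.002]
wrist_force: [-1.1, 1.1, 4.7]
width: 0.179
grip_force: 44.9
```

Emit:
jog_arm(turn=[[0, 0, 0], [0, 0, 0], [0, 0, 0]], delta_pos=[[0, 0, -0.0007], [0, 0, 0], [0, 0, 0]], gripper=[0.008, 0.008, 0.008])

```text
time: 9.62
tool_pos: [0.5234, -0.1493, 0.0326]
tcp_rot: [3.127, -0.301, 0.001]
wrist_force: [-0.0, 0.3, 2.7]
width: 0.182
grip_force: 44.5
```

Emit:
jog_arm(turn=[[0, 0, 0], [0, 0, 0], [0, 0, 0], [0, 0, 0], [0, 0, 0], [0, 0, 0], [0, 0, 0], [0, 0, 0]], delta_pos=[[0.006, 0, 0], [0.006, 0, 0], [0.006, 0, 0], [0.006, 0, 0], [0.006, 0, 0], [0.004, 0, 0], [0, 0, 0], [0, 0, 0]], gripper=[0.008, 0.008, 0.008, 0.008, 0.008, 0.008, 0.008, 0.008])

```text
time: 10.28
tool_pos: [0.5577, -0.156, 0.0327]
tcp_rot: [3.127, -0.3, 0.003]
wrist_force: [1.9, -1.1, 2.6]
width: 0.179
grip_force: 44.7
```

Emit:
jog_arm(turn=[[0, 0, 0], [0, 0, 0], [0, 0, 0], [0, 0, 0]], delta_pos=[[0, 0, -0.0005], [0.004, 0, 0], [0, 0, 0], [0, 0, 0]], gripper=[0.008, 0.008, 0.008, 0.008])

```text
time: 10.62
tool_pos: [0.5604, -0.1564, 0.0328]
tcp_rot: [-3.127, 0.301, 0.0]
wrist_force: [-0.1, -0.3, 0.4]
width: 0.173
grip_force: 44.4
```

Emit:
jog_arm(turn=[[0, 0, 0], [0, 0, 0], [0, 0, 0], [0, 0, 0], [0, 0, 0], [0, 0, 0]], delta_pos=[[0.002, 0, 0], [0.002, 0, 0], [0.002, 0, 0], [0.002, 0, 0], [0, 0, 0], [0, 0, 0]], gripper=[0.008, 0.008, 0.008, 0.008, 0.008, 0.008])

```text
time: 11.12
tool_pos: [0.5685, -0.158, 0.0328]
tcp_rot: [-3.127, 0.301, 0.0]
wrist_force: [0.3, 0.5, -0.9]
width: 0.179
grip_force: 44.1
```

Emit:
jog_arm(turn=[[0, 0, 0], [0, 0, 0], [0, 0, 0], [0, 0, 0], [0, 0, 0]], delta_pos=[[0.002, 0, 0], [0.002, 0, 0], [0.002, 0, 0], [0.002, 0, 0], [0, 0, 0]], gripper=[0.008, 0.008, 0.008, 0.008, 0.008])

```text
time: 11.53
tool_pos: [0.5767, -0.1597, 0.0331]
tcp_rot: [3.127, -0.301, 0.001]
wrist_force: [0.4, -0.5, -0.7]
width: 0.177
grip_force: 44.1
```

Emit:
jog_arm(turn=[[0, 0, 0], [0, 0, 0], [0, 0, 0], [0, 0, 0]], delta_pos=[[0.0015, 0, 0], [0.0015, 0, 0], [0.001, 0, 0], [0, 0, 0]], gripper=[0.008, 0.008, 0.008, 0.008])

```text
time: 11.87
tool_pos: [0.5805, -0.1604, 0.0331]
tcp_rot: [3.127, -0.301, 0.0]
wrist_force: [0.6, -0.1, -1.2]
width: 0.181
grip_force: 44.1
```

Emit:
jog_arm(turn=[[0, 0, 0], [0, 0, 0], [0, 0, 0], [0, 0, 0]], delta_pos=[[0.0015, 0, 0], [0.0015, 0, 0], [0.001, 0, 0], [0, 0, 0]], gripper=[0.008, 0.008, 0.008, 0.008])

```text
time: 12.2
tool_pos: [0.5844, -0.1612, 0.0332]
tcp_rot: [3.127, -0.301, 0.001]
wrist_force: [-0.0, 0.3, -1.8]
width: 0.18
grip_force: 44.1
```

Emit:
jog_arm(turn=[[0, 0, 0], [0, 0, 0], [0, 0, 0], [0, 0, 0]], delta_pos=[[0.0015, 0, 0], [0.0015, 0, 0], [0.001, 0, 0], [0, 0, 0]], gripper=[0.008, 0.008, 0.008, 0.008])

```text
time: 12.53
tool_pos: [0.5884, -0.1619, 0.0332]
tcp_rot: [3.127, -0.301, 0.001]
wrist_force: [-0.1, 0.6, -0.2]
width: 0.182
grip_force: 44.1
```

Emit:
jog_arm(turn=[[0, 0, 0], [0, 0, 0], [0, 0, 0], [0, 0, 0]], delta_pos=[[0.0015, 0, 0.0001], [0.0015, 0, 0.0001], [0.001, 0, 0.0001], [0, 0, 0]], gripper=[0.008, 0.008, 0.008, 0.008])

```text
time: 12.87
tool_pos: [0.5923, -0.1627, 0.0328]
tcp_rot: [3.127, -0.301, 0.0]
wrist_force: [-0.5, -0.0, -1.8]
width: 0.178
grip_force: 44.1
```

Emit:
jog_arm(turn=[[0, 0, 0], [0, 0, 0], [0, 0, 0], [0, 0, 0]], delta_pos=[[0.0015, 0, 0], [0.0015, 0, 0], [0.001, 0, 0], [0, 0, 0]], gripper=[0.008, 0.008, 0.008, 0.008])

```text
time: 13.2
tool_pos: [0.5953, -0.1632, 0.0328]
tcp_rot: [-3.127, 0.301, 0.002]
wrist_force: [-3.9, 1.0, 3.9]
width: 0.176
grip_force: 44.8
```

Emit:
jog_arm(turn=[[0, 0, 0], [0, 0, 0], [0, 0, 0], [0, 0, 0]], delta_pos=[[0.0015, 0, 0], [0.0015, 0, 0], [0.001, 0, 0], [0, 0, 0]], gripper=[0.008, 0.008, 0.008, 0.008])

```text
time: 13.53
tool_pos: [0.5985, -0.1638, 0.0328]
tcp_rot: [-3.127, 0.3, 0.005]
wrist_force: [-7.0, 1.7, 5.1]
width: 0.179
grip_force: 45.0
```

Emit:
jog_arm(turn=[[0, 0, 0], [0, 0, 0], [0, 0, 0], [0, 0, 0]], delta_pos=[[0.0015, 0, 0], [0.0015, 0, 0], [0.001, 0, 0], [0, 0, 0]], gripper=[0.008, 0.008, 0.008, 0.008])

```text
time: 13.87
tool_pos: [0.6014, -0.1644, 0.0328]
tcp_rot: [-3.127, 0.3, 0.008]
wrist_force: [-9.6, 2.3, 7.7]
width: 0.178
grip_force: 45.4
```

Contact began near x = 0.593. The drag is now about 10 N, but the arm has begun to bear down vertically, which adds friction. I'll back off a little, relieve the vertical load and feel again.

Emit:
jog_arm(turn=[[0, 0, 0], [0, 0, 0], [0, 0, 0], [0, 0, 0], [0, 0, 0], [0, 0, 0]], delta_pos=[[0, 0, -0.0004], [-0.0015, 0, -0.0003], [-0.0015, 0, 0], [-0.0015, 0, 0], [-0.0015, 0, 0], [0, 0, 0]], gripper=[0.008, 0.008, 0.008, 0.008, 0.008, 0.008])

```text
time: 14.37
tool_pos: [0.598, -0.1638, 0.0332]
tcp_rot: [3.127, -0.301, 0.001]
wrist_force: [2.5, 0.1, -5.0]
width: 0.179
grip_force: 44.1
```

Emit:
jog_arm(turn=[[0, 0, 0], [0, 0, 0], [0, 0, 0], [0, 0, 0]], delta_pos=[[0.001, 0, -0.0002], [0.001, 0, -0.0002], [0, 0, 0], [0, 0, 0]], gripper=[0.008, 0.008, 0.008, 0.008])

```text
time: 14.7
tool_pos: [0.5981, -0.1637, 0.0333]
tcp_rot: [-3.127, 0.3, 0.006]
wrist_force: [-5.7, 0.2, -1.5]
width: 0.182
grip_force: 44.6
```

Emit:
jog_arm(turn=[[0, 0, 0], [0, 0, 0], [0, 0, 0]], delta_pos=[[0.0007, 0, -0.0001], [0, 0, 0], [0, 0, 0]], gripper=[0.008, 0.008, 0.008])

```text
time: 14.95
tool_pos: [0.5986, -0.1638, 0.0333]
tcp_rot: [-3.127, 0.301, 0.006]
wrist_force: [-5.4, 1.1, -1.6]
width: 0.173
grip_force: 44.6
```

Emit:
jog_arm(turn=[[0, 0, 0], [0, 0, 0], [0, 0, 0]], delta_pos=[[0.0005, 0, 0], [0, 0, 0], [0, 0, 0]], gripper=[0.008, 0.008, 0.008])

```text
time: 15.2
tool_pos: [0.5989, -0.1638, 0.0333]
tcp_rot: [-3.126, 0.3, 0.007]
wrist_force: [-6.6, 0.7, -2.1]
width: 0.178
grip_force: 44.7
```

The gauge slides on at about 6 N with no downward press. I'll relax the arm and release.

Emit:
jog_arm(turn=[[0, 0, 0], [0, 0, 0], [0, 0, 0]], delta_pos=[[-0.0007, 0, 0], [-0.0007, 0, 0], [0, 0, 0]], gripper=[0.008, 0.008, 0.008], grip_force=20)

```text
time: 15.45
tool_pos: [0.5989, -0.1639, 0.0335]
tcp_rot: [-3.127, 0.301, 0.002]
wrist_force: [-2.9, 0.4, -4.1]
width: 0.178
grip_force: 44.1
```

```bash
python3 - <<'E'
from h import *
s=read_state();print({k:np.round(s[k],4).tolist() for k in("tool_pos","tcp_rot","wrist_force","torque","width","grip_force")})
E
```

```text
{'tool_pos': [0.5989, -0.1639, 0.0335], 'tcp_rot': [-3.1269, 0.3007, 0.0021], 'wrist_force': [-2.89, 0.4077, -4.0587], 'torque': [0.0512, 0.7303, -0.0267], 'width': 0.1779, 'grip_force': 44.1213}
```

Emit:
jog_arm(turn=[[0, 0, 0], [0, 0, 0], [0, 0, 0], [0, 0, 0], [0, 0, 0], [0, 0, 0], [0, 0, 0], [0, 0, 0], [0, 0, 0], [0, 0, 0], [0, 0, 0], [0, 0, 0]], delta_pos=[[-0.0004, 0, 0.0003], [0, 0, 0], [0, 0, 0], [0, 0, 0], [0, 0, 0], [0, 0, 0], [0, 0, 0], [0, 0, 0], [0, 0, 0], [0, 0, 0], [0, 0, 0], [0, 0, 0]], gripper=[0.012, 0.015, 0.018, 0.021, 0.025, 0.03, 0.036, 0.042, 0.048, 0.052, 0.052, 0.052])

```text
time: 16.45
tool_pos: [0.5992, -0.164, 0.0336]
tcp_rot: [-3.127, 0.301, 0.0]
wrist_force: [-0.4, -1.0, -0.1]
width: 0.609
grip_force: 0.0
```

```bash
python3 - <<'E'
from h import *
s=read_state();print({k:np.round(s[k],4).tolist() for k in("tool_pos","tcp_rot","wrist_force","torque","width","grip_force")})
im=vision.read_camera("wrist")[:,:,::-1].copy(); cv2.imwrite("pics/w6.png",im)
E
```

```text
{'tool_pos': [0.5992, -0.164, 0.0336], 'tcp_rot': [-3.1271, 0.3007, 0.0001], 'wrist_force': [-0.3537, -0.9824, -0.0581], 'torque': [0.0058, 0.0177, 0.0171], 'width': 0.6086, 'grip_force': 0.0}
```

View pics/w6.png

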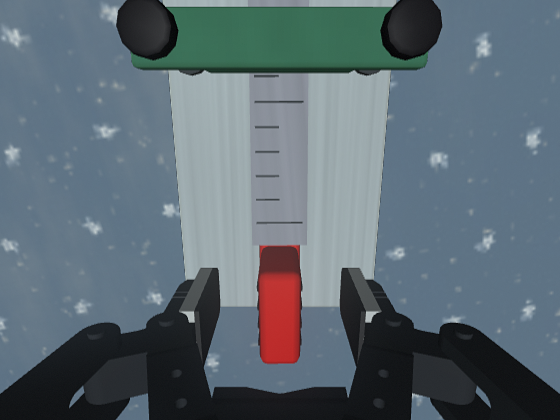

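The gauge sits square, centred and pinched under the bar, and the fingers are clear of the grip near (280,305). I'll withdraw straight up.

Emit:
jog_arm(turn=[[0, 0, 0], [0, 0, 0], [0, 0, 0], [0, 0, 0], [0, 0, 0], [0, 0, 0], [0, 0, 0], [0, 0, 0], [0, 0, 0]], delta_pos=[[0, 0, -0.01], [0, 0, -0.02], [0, 0, -0.03], [0, 0, -0.035], [0, 0, -0.035], [0, 0, -0.035], [0, 0, 0], [0, 0, 0], [0, 0, 0]], gripper=[0.052, 0.052, 0.052, 0.052, 0.052, 0.052, 0.052, 0.052, 0.052])

```text
time: 17.25
tool_pos: [0.5991, -0.1639, 0.1992]
tcp_rot: [3.127, -0.301, 0.001]
wrist_force: [0.3, -0.1, -0.2]
width: 0.609
grip_force: 0.0
```

```bash
python3 - <<'E'
from h import *
C=cam("wrist"); im=vision.read_camera("wrist")[:,:,::-1].copy()
hsv=cv2.cvtColor(im,cv2.COLOR_BGR2HSV); m=cv2.inRange(hsv,(0,130,80),(8,255,255))
n,l,st,c=cv2.connectedComponentsWithStats(m)
for i in range(1,n):
    if st[i,4]>150: print(st[i],np.round(ray(C,*c[i],.055),4))
ticket.finish_job()
E
```

```text
[270 178  20  51 855] [ 0.5975 -0.1633  0.055 ]
the job is handed in; nothing more can be done
```

The gauge is pinched square under the middle of the bar, where sliding it on last took about 6 N. I let go, lifted clear and handed the job in; on the first push the drag briefly reached about 10 N with some downward load, so I backed off and felt for it again without pressing.

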